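# Next vial under the ultrasonic probe, finished vial shown to the camera

### The job

Set up the next sample at the ultrasonic probe: by its upright tab, slide the aluminium vial block over the steel plate, without lifting it, until the open vial in it stands with the middle of its mouth right under the probe's tip, and leave it there. Then take the finished, capped vial out of the block and show its underside to the inspection camera: hold it with its base facing the lens squarely, centred on it, 80 mm from the glass, and finish while still holding it there. Keep everything clear of the probe, and leave the other things on the bench where they are.

Things in the scene. Friction and masses are not known exactly. Their poses are not given: they have to be found in the camera images.
- tab (a point): Middle of the vial block's lifting tab, the place to grip: a flat upright aluminium bar 30 (x) x 12 (y) mm, rising 50 mm from the block's top; this point is 60 mm above the block's underside, 20 mm below the tab's top edge. Pinch it across its 12 mm, fingers closing along y. Axes are the block's: x along its row of seats towards the open vial, z up.
- block_top (a point): Centre of the top face of the vial block: plain aluminium, 216 x 56 x 30 mm, 0.55 kg, loose on a 6 mm steel plate (top at z = 0.006), long axis x roughly away from the robot. In line along x: capped vial's seat at -85 mm, tab at -40, empty seats at +5 and +45, open vial's seat at +85. Seats are 29.5 mm wide, 25 deep. Friction on the plate is moderate.
- mouth (a point): Centre of the mouth of the open amber glass vial in the block's far seat: 28 mm diameter, 57 mm high, neck 21 mm, mouth 18 mm inside. This point is 57 mm above the vial's base and 62 mm above the block's underside. z is its axis, up. It has 0.75 mm play in its seat.
- probe_tip (a point): Centre of the end face of the ultrasonic probe: a fixed, vertical steel rod, 6 mm thick at the tip, 24 mm higher up, with a black 48 mm cylinder from 166 mm above the tip, hung from a rod at the far edge of the steel plate. 84 mm above the bench: 16 mm above the open vial's mouth, 12 mm above the capped vial's top. z up.
- vial_mid (a point): The capped vial in the block's near seat, on the robot's side of the tab: amber glass, 28 mm diameter, white screw cap 24 mm in diameter; 61 mm high overall, 35 g. This point is on its axis, half-way up (30.5 mm). The cap is the top 15 mm; the seat hides the lowest 25 mm, 36 mm stand above the block. z from base to cap.
- vial_base (a point): Centre of the underside of the same capped vial. z from base to cap.
- view (a point): The point 80 mm out from the inspection camera's glass on the lens axis, where the middle of the vial's base belongs; 180 mm above the bench. z is the lens axis, pointing out of the lens (the held vial's z, base to cap, should point along it); x, y across it. The axis leans 35 degrees (0.61 rad) from vertical, towards the robot's side of the table.
- lens (a point): Centre of the camera's glass, 115 mm above the bench; axes as view. The camera: a black 42 mm cylinder with a white 56 mm ring light round the lens, on an aluminium yoke and a dark base 120 x 95 mm, fixed, looking obliquely up. It stands left or right of the steel plate; on the other side is a fixed grey vortex mixer, 150 x 115 mm, 91 mm high.
- spare1_mid (a point): Bystander: spare capped vial (28 mm diameter, 61 mm high) on the steel plate's far edge, loose; point half-way up.
- spare2_mid (a point): Bystander: spare open vial (28 mm diameter, 57 mm high) on the steel plate's far edge, loose; point half-way up.
- bottle: Bystander: glass jar with orange cap, 72 mm diameter, 100 mm high, loose, right of the steel plate's near edge; origin under its centre.
- tipbox: Bystander: pipette-tip box 122 x 84 x 83 mm, loose, left of the steel plate; origin under its centre.
- spatula: Bystander: flat steel spatula about 185 mm long, 5 mm thick, loose, lying left of the steel plate's near edge; origin under its middle.
Mind the look-alikes: they are no part of the job. What is shaped like the part that bears mouth but green or purple is not meant.

How it is judged:
By the outcome, as a careful person would: the job done as asked, in the order asked, and still so for the second after the job is handed in, while the arm keeps its last pose, push and grip.
It also fails if it takes over 48 s, if anything falls off the work surface, if the arm or the gripper's body presses on something with over 40 N, if the wrist force passes 120 N, or if a joint passes its speed limit or range.

### The arm

A 6-joint arm with a two-finger parallel gripper is mounted at the origin on the work surface. World frame = base frame: x ahead of the robot, y to its left, z up, the work surface at z = 0. Lengths are in mm, angles in rad, forces in N, time in s.
With the tool pointing down it reaches from about 250 to 800 mm from the base axis. Payload 8.5 kg.
Tool frame: the origin (TCP) lies between the finger pads; the fingertips stand 14 mm ahead of it and the grasp point (between the pads) lies 5 mm behind it; z points along the fingers, y is the direction in which the jaws open and shut (so a half turn about z gives the same grasp; the last joint's range is limited). The gripper opens to 85 mm and grips with 20 to 120 N. Pads are 22 mm wide; open, the fingers measure 114 mm over their backs; the gripper's body (76 mm by 85 mm) begins 54 mm behind the grasp point. The pads swing forward as they close: fully open they stand 13 mm farther back than shut.
Start: joints at [0, 0.238, -0.013, 1.319, 0, 1.571], TCP at [524.957, -0, 245.276] pointing down, gripper open.
Joint ranges: [-2.66, 2.66], [-1.03, 1.9], [-1.14, 1.46], [-1.82, 2.27], [-1.45, 1.34], [-3.14, 3.14]. Speed limits (rad/s): [2.22, 2.22, 2.79, 3.14, 3.14, 3.14].

### API

Orientations are given as a rotation vector (axis times angle).
In Python, from cell import env gives the robot as it stands. The module is installed in compiled form; this text tells all that it offers.
- The arm moves only by the shell command python3 -m pendant 'ROWS'. ROWS is JSON, a list that holds one entry, the list of rows, each a list of 7 numbers: the turn, a rotation vector about the tool's x, y, z in units of 5 degrees (1.0 is 5 degrees), then the shift along the tool's x, y, z in mm, then the closure in counts, from 0 (fully open) to 255 (shut). In form: [[[ax, ay, az, dx, dy, dz, grip], ...]]. A call has 1 to 5 rows; each row shifts and turns the commanded pose from where the row before left it, along the tool's axes as they then stand; what a row does not reach is not made up. A row lasts 1/10 s, in which the tool goes at most 50 mm and 8.59 degrees, less where a joint would pass 70% of its speed; a pose out of reach is approached as far as the arm can. A call with a gripper value outside its range is refused whole. The fingers move at their own pace and stop on an object; the grip force is fixed at half the most. Time passes only in rows, so rows that do not move let the fingers close. It gives the time, the measured TCP pose, the force and the opening at its end, in the units of the state.
- env.state(): the state, without advancing time (a new reading comes with each control period).
- env.get_image(name): name is "scene" or "side" or "wrist"; returns a dict with "color" (480x640x3 uint8, red, green, blue), "depth" (480x640 float32, mm along the optical axis (not along the pixel's ray), 0 where there is no reading), "fx", "fy", "cx", "cy" (pixels), "cam_to_world" (4x4, takes a point from camera to world coordinates). Camera axes: x right, y down, z forward; pixel columns grow to the right and rows downward; lengths in mm; the calibration is good to about 2 mm. A picture is of the moment at which its call begins.
- env.hand_in(): hands the job in, once; it reports no verdict.
Trained networks look in a picture, given as the dict that the camera call returned (one of the last four; its "shot" number tells which), for a name from the list of things; names that differ only in an ending like _2 or _b are one class to them, and where a whole thing is asked for, a point or a joint stands for the part that bears it (a point fixed in the world has none). Each returns a list of dicts, best first, with "score" (0 to 1); they miss things now and then, are a little off and sometimes report something else, mostly with a low value. They report only what shows in the picture. A call takes as long as a camera call. They do not tell look-alikes from the thing itself.
- env.recognise(query, picture): "at" ([column, row] in pixels, amid what is visible of it).
- env.regions_of(query, picture): "pixels" (480x640 bool, what is visible of it) and "at" ([column, row] in pixels, amid what is visible of it).
- env.landmark_of(query, picture): "at" ([column, row] in pixels: a listed point, or the origin of a listed thing).
The state is a dict: "time": time; "joint_pos": joint angles; "joint_velocities": joint speeds; "effort": joint torques, N m; "tcp_pos": TCP position; "orientation": TCP orientation; "ft_force": force on the tool from outside, world axes, zero at the start; "moment": the same for the moment, N m; "grip_width": finger opening in mm.
Only numpy, scipy, OpenCV 4.12 (cv2) and the standard library are available. Lean on these libraries where they do the work, as an engineer would, in place of code of your own. Each camera call takes 0.05 s, during which the arm holds its last target.

## Working session

There is one attempt and no reset: what is moved stays moved. The work goes in short steps, Python scripts to look and compute and a shell command to move; the robot and the scene stay as the last step left them, time stands still between calls to the robot, and variables do not carry over. Pictures are saved under pics/ and viewed, and the job is handed in when it is done.

```bash
mkdir -p pics; ls; cat > h.py <<'E'
from cell import env
import numpy as np, cv2
from scipy.spatial.transform import Rotation as R
def save(p,n): cv2.imwrite('pics/'+n+'.png',cv2.cvtColor(p['color'],cv2.COLOR_RGB2BGR))
def ray(p,uv):
    T=np.array(p['cam_to_world']); d=np.array([(uv[0]-p['cx'])/p['fx'],(uv[1]-p['cy'])/p['fy'],1.])
    return T[:3,3],T[:3,:3]@d
def atz(p,uv,z):
    o,d=ray(p,uv); return o+d*(z-o[2])/d[2]
def atd(p,uv):
    u,v=int(round(uv[0])),int(round(uv[1])); w=p['depth'][max(v-1,0):v+2,max(u-1,0):u+2]; w=w[w>0]
    o,d=ray(p,uv); return o+d*(np.median(w) if len(w) else np.nan)
def proj(p,X):
    T=np.linalg.inv(np.array(p['cam_to_world'])); c=T[:3,:3]@np.array(X)+T[:3,3]
    return np.array([p['fx']*c[0]/c[2]+p['cx'],p['fy']*c[1]/c[2]+p['cy']])
def cloud(p):
    v,u=np.mgrid[:480,:640]; d=p['depth']; c=np.stack([(u-p['cx'])/p['fx']*d,(v-p['cy'])/p['fy']*d,d],-1)
    T=np.array(p['cam_to_world']); w=c@T[:3,:3].T+T[:3,3]; w[d<=0]=np.nan; return w
def tri(obs):
    A=np.zeros((3,3));b=np.zeros(3)
    for p,uv in obs:
        o,d=ray(p,uv); d=d/np.linalg.norm(d); M=np.eye(3)-np.outer(d,d); A+=M; b+=M@o
    return np.linalg.solve(A,b)
def tool():
    s=env.state(); return np.array(s['tcp_pos']),R.from_rotvec(s['orientation'])
E
python3 - <<'E'
from h import *
np.set_printoptions(precision=1,suppress=True)
s=env.state();print(s)
ps={}
for n in ['scene','side','wrist']:
    p=env.get_image(n);save(p,n+'0');ps[n]=p;print(n,np.array(p['cam_to_world']),p['fx'],p['cx'],p['cy'])
for n,p in ps.items():
    for q in ['tab','block_top','mouth','probe_tip','vial_mid','vial_base','view','lens','spare1_mid','spare2_mid','bottle','tipbox','spatula']:
        print(n,q,[(np.round(r['at'],1),round(r['score'],2),atd(p,r['at'])) for r in env.landmark_of(q,p)[:3]])
E
```

```text
pics
{'time': 0.0, 'joint_pos': array([-0. ,  0.2, -0. ,  1.3, -0. ,  1.6]), 'joint_velocities': array([ 0.,  0.,  0.,  0., -0., -0.]), 'effort': array([  0. , -53.9,  34.6,   0. ,   0. ,   0. ]), 'tcp_pos': array([524.6,  -0. , 244.7]), 'orientation': array([-2.2, -2.2,  0. ]), 'ft_force': array([-0.1,  0.3,  0.3]), 'moment': array([ 0.1, -0. ,  0. ]), 'grip_width': 85.63787733045852}
scene [[   0.1    0.8   -0.6 1126. ]
 [   1.    -0.1    0.1  -29.3]
 [   0.    -0.7   -0.8  845.1]
 [   0.     0.     0.     1. ]] 458.18599674672697 319.08670875029424 246.3664585174341
side [[ -0.7  -0.3   0.6 -12.3]
 [ -0.7   0.4  -0.6 610.8]
 [ -0.   -0.9  -0.5 577.4]
 [  0.    0.    0.    1. ]] 441.4776306261883 317.03981365459464 241.52247898892392
wrist [[  1.   -0.   -0.  524.7]
 [ -0.   -1.   -0.3  73.8]
 [ -0.    0.3  -1.  373.9]
 [  0.    0.    0.    1. ]] 357.52123574023204 312.4800887086517 245.71480951245067
scene tab [(array([270.1, 254.7]), 0.7, array([448.2, -58.1,  36.1]))]
scene block_top [(array([265.8, 279.1]), 0.65, array([506.5, -71. ,  22.3])), (array([402.5, 215.1]), 0.37, arra
[... 2706 characters left out ...]
418. , 449.1]), 0.97, array([544.6,  17.2, 320.3])), (array([391.4, 309.2]), 0.91, array([599.8, -83.9,  64.4]))]
wrist probe_tip [(array([465.7, 204.6]), 0.97, array([647.1,  21.8,  90.3]))]
wrist vial_mid [(array([218.4, 275.5]), 0.76, array([436.5, -49.8,  62.9])), (array([391.8, 308.3]), 0.71, array([600.1, -83. ,  64.2]))]
wrist vial_base [(array([228. , 265.4]), 0.57, array([439.5, -49.4,  36.6]))]
wrist view []
wrist lens [(array([219.3, 276.6]), 0.23, array([437.7, -50.3,  64.4]))]
wrist spare1_mid [(array([528.6,  36.5]), 0.82, array([692.4, 148.3,  60.8]))]
wrist spare2_mid [(array([513.4, 316.3]), 0.6, array([726.6, -99.2,  50. ]))]
wrist bottle []
wrist tipbox []
wrist spatula []
```

View pics/scene0.png

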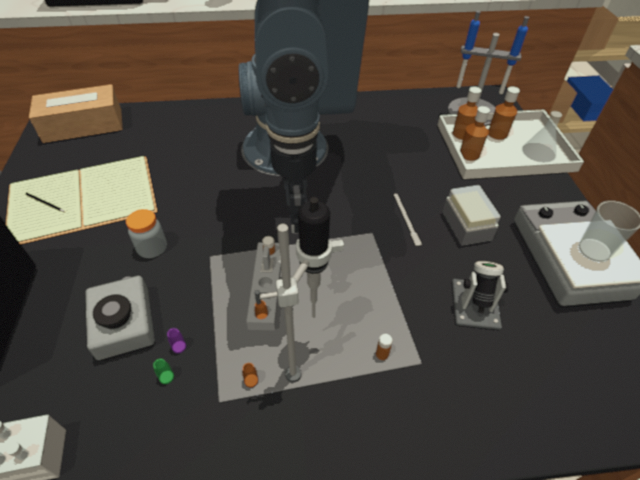

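View pics/side0.png

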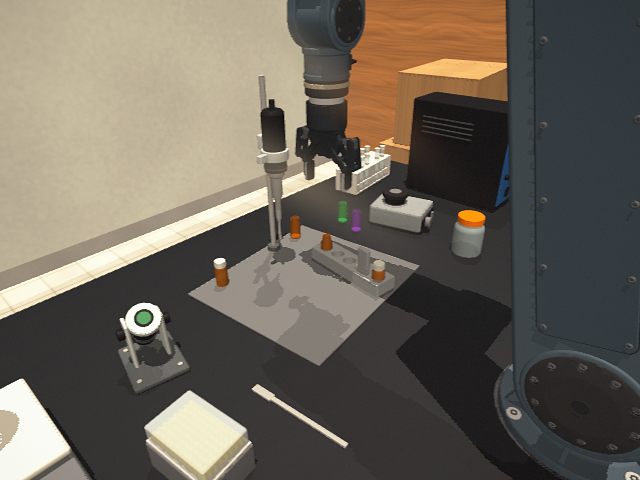

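View pics/wrist0.png

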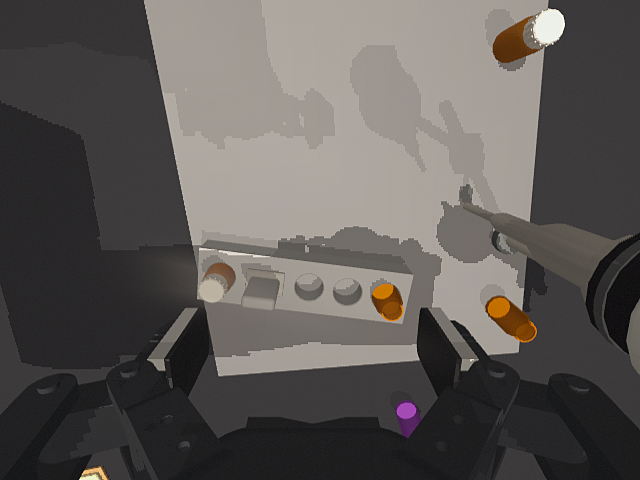

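```bash
python3 - <<'E'
from h import *
np.set_printoptions(precision=1,suppress=True)
p=env.get_image('wrist');C=cloud(p)
m=(C[...,2]>31)&(C[...,2]<40)&(C[...,0]>380)&(C[...,0]<650)&(C[...,1]>-150)&(C[...,1]<0)
m=cv2.morphologyEx(m.astype(np.uint8),cv2.MORPH_OPEN,np.ones((3,3)))
pts=C[m>0][:,:2].astype(np.float32); print(len(pts),np.median(C[m>0][:,2]),cv2.minAreaRect(pts))
P=C[(C[...,0]>400)&(C[...,0]<700)&(C[...,1]<0)&(C[...,1]>-100)&(abs(C[...,2]-6)<5)];print('plate z',np.median(P[:,2]))
mt=(C[...,2]>80)&(C[...,2]<92)&(C[...,0]>440)&(C[...,0]<520)&(C[...,1]>-100)&(C[...,1]<-30)
print('tabtop',mt.sum(),C[mt].mean(0), cv2.minAreaRect(C[mt][:,:2].astype(np.float32)) if mt.sum()>5 else '')
sc=env.get_image('scene'); sd=env.get_image('side')
print('tip sc/w',tri([(p,[465.7,188]),(sc,[312.7,317.8])]))
for n,q,b in [('w_tip',p,(420,150,90,80)),('w_m',p,(350,260,90,80)),('s_tip',sc,(280,280,80,60)),('d_tip',sd,(240,190,120,100))]:
    x,y,w,h=b; cv2.imwrite(f'pics/{n}.png',cv2.resize(cv2.cvtColor(q['color'],cv2.COLOR_RGB2BGR)[y:y+h,x:x+w],None,fx=6,fy=6,interpolation=cv2.INTER_NEAREST))
E
```

```text
6965 36.585470146055115 ((515.25244140625, -72.14962768554688), (57.14043426513672, 216.43260192871094), 82.33763885498047)
plate z 6.68848679521588
tabtop 464 [476.1 -65.3  85.5] ((475.78094482421875, -66.43490600585938), (11.98867130279541, 29.747377395629883), 81.0688247680664)
tip sc/w [651.4  26.3  75.6]
```

```bash
python3 -c "
import cv2,numpy as np
a=[cv2.resize(cv2.imread(f'pics/{n}.png'),(400,300)) for n in ['w_tip','w_m','s_tip','d_tip']]
cv2.imwrite('pics/m1.png',np.vstack([np.hstack(a[:2]),np.hstack(a[2:])]))"
```

```text
(no output)
```

View pics/m1.png

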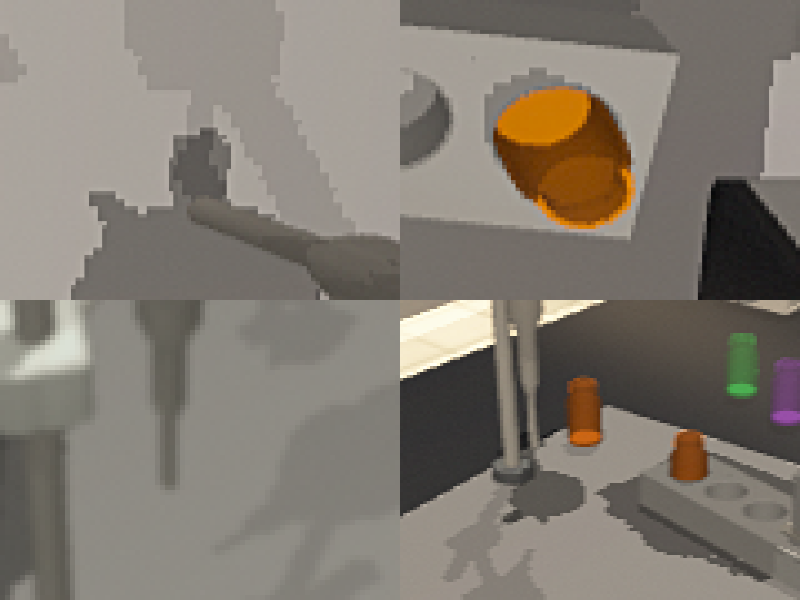

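```bash
python3 - <<'E'
from h import *
np.set_printoptions(precision=1,suppress=True)
w=env.get_image('wrist');s=env.get_image('scene');d=env.get_image('side')
obs=[(w,[465,205]),(s,[313.6,317]),(d,[280.5,240])]
print('tip',tri(obs),[atz(p,uv,84) for p,uv in obs])
print('mouth',atz(w,[392.8,312.8],68), atz(s,env.landmark_of('mouth',s)[1]['at'],68))
for q in ['lens']:
  a=env.landmark_of(q,s)[0]['at'];b=env.landmark_of(q,d)[0]['at'];print(tri([(s,a),(d,b)]),atz(s,a,115),atz(d,b,115))
R0=tool()[1];print(R0.as_matrix(),tool()[0])
for n,q,b in [('a',s,(440,240,80,60)),('b',d,(100,280,80,60))]:
    x,y,ww,h=b; cv2.imwrite(f'pics/lens_{n}.png',cv2.resize(cv2.cvtColor(q['color'],cv2.COLOR_RGB2BGR)[y:y+h,x:x+ww],(400,300),interpolation=cv2.INTER_CUBIC))
a=[cv2.imread(f'pics/lens_{n}.png') for n in 'ab'];cv2.imwrite('pics/lens.png',np.hstack(a))
# ring plane fit from depth
for p in (s,d):
  C=cloud(p);c=p['color'].astype(int)
  r=(np.linalg.norm(C-np.array([590,389,115]),axis=-1)<45)&(c.min(-1)>170)
  X=C[r];print(len(X),X.mean(0),np.linalg.svd(X-X.mean(0))[2][2] if len(X)>5 else '')
E
```

```text
tip [650.8  19.8  80.7] [array([650.1,  20.2,  84. ]), array([653.5,  21. ,  84. ]), array([645. ,  22.7,  84. ])]
mouth [601.1 -86.2  68. ] [ 715.8 -266.2   68. ]
[582.7 392.5 116.7] [582.6 397.1 115. ] [582.4 388.7 115. ]
[[ 0.  1. -0.]
 [ 1. -0.  0.]
 [ 0. -0. -1.]] [525.   -0.  245.3]
118 [603.1 385.2 115. ] [ 0.9 -0.3  0.3]
636 [585.7 389.5 114.7] [ 0.4 -0.3 -0.9]
```

View pics/lens.png

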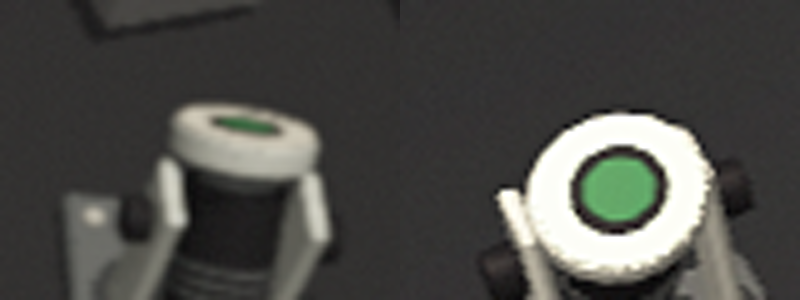

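```bash
python3 -m pendant '[[[0,0,-1.65,0,0,8,0],[0,0,-1.65,0,0,10,0],[0,0,-1.65,0,0,10,0],[0,0,-1.65,0,0,10,0],[0,0,-1.65,0,0,10,0]]]'; python3 -m pendant '[[[0,0,-1.65,0,0,10,0],[0,0,-1.65,0,0,10,0],[0,0,-1.65,0,0,8,0],[0,0,-1.65,0,0,5,0],[0,0,-1.62,0,0,4,0]]]'
cat > rel.py <<'E'
# print tool-frame offset from TCP to a world target
from h import *
import sys
np.set_printoptions(precision=2,suppress=True)
t,r=tool();tg=np.array([float(x) for x in sys.argv[1:4]])
print('tcp',t,'axes',r.as_matrix().round(3).tolist(),'d_tool',r.inv().apply(tg-t))
E
python3 rel.py 475.7 -66.6 61; python3 - <<'E'
from h import *
w=env.get_image('wrist');save(w,'w1');print(env.state()['joint_pos'])
E
```

```text
time: 3.05
tcp_pos: [525.0, -0.0, 196.9]
orientation: [-1.288, -2.865, 0.0]
ft_force: [-0.0, -1.1, 0.6]
grip_width: 85.3
time: 3.55
tcp_pos: [524.8, -0.0, 159.9]
orientation: [-0.2, -3.135, 0.0]
ft_force: [0.0, 0.1, 0.3]
grip_width: 85.2
tcp [524.84  -0.01 159.88] axes [[-0.992, 0.127, -0.0], [0.127, 0.992, -0.0], [0.0, -0.0, -1.0]] d_tool [ 40.22 -72.3   98.9 ]
[ 3.29917429e-05  2.81837242e-01 -1.79428902e-01  1.11075243e+00
 -2.95806280e-05  1.19095449e-01]
```

View pics/w1.png

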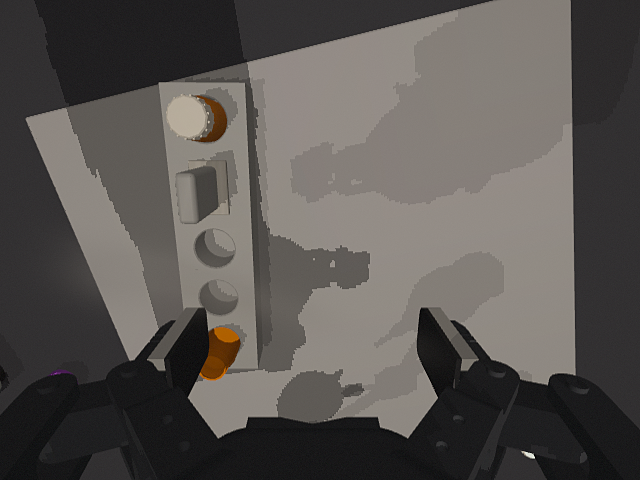

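```bash
cat > blk.py <<'E'
from h import *
np.set_printoptions(precision=2,suppress=True)
def block(p,c=(516,-72)):
    C=cloud(p)
    near=(np.hypot(C[...,0]-c[0],C[...,1]-c[1])<130)
    m=near&(C[...,2]>31)&(C[...,2]<41)
    m=cv2.morphologyEx(m.astype(np.uint8),cv2.MORPH_OPEN,np.ones((3,3)))
    n,l,st,_=cv2.connectedComponentsWithStats(m); k=1+np.argmax(st[1:,4]); q=l==k
    rect=cv2.minAreaRect(C[q][:,:2].astype(np.float32)); z=np.median(C[q][:,2])
    mt=near&(C[...,2]>81)&(C[...,2]<92)
    return rect,z,(C[mt].mean(0),cv2.minAreaRect(C[mt][:,:2].astype(np.float32)) if mt.sum()>5 else None)
E
python3 - <<'E'
from blk import *
w=env.get_image('wrist');print(block(w))
E
```

```text
(((515.5309448242188, -72.56339263916016), (56.63798522949219, 217.0515594482422), 82.29856872558594), np.float64(36.66314455583063), (array([474.86, -65.85,  85.87]), ((475.482666015625, -66.70983123779297), (12.456745147705078, 30.0946044921875), 84.27764892578125)))
```

```bash
python3 -m pendant '[[[0,0,0,14,-24,0,0],[0,0,0,14,-24,0,0],[0,0,-0.08,12.2,-24.3,0,0],[0,0,0,0,0,20,0],[0,0,0,0,0,30,0]]]'; python3 -m pendant '[[[0,0,0,0,0,30,0],[0,0,0,0,0,19,0],[0,0,0,0,0,0,0]]]'; python3 rel.py 475.5 -66.8 61
```

```text
time: 4.15
tcp_pos: [476.7, -67.2, 111.6]
orientation: [0.208, 3.13, -0.001]
ft_force: [0.8, -0.3, 0.3]
grip_width: 85.1
time: 4.45
tcp_pos: [473.9, -66.1, 59.5]
orientation: [-0.205, -3.131, -0.0]
ft_force: [-0.0, -0.9, 0.6]
grip_width: 85.2
tcp [473.91 -66.12  59.46] axes [[-0.991, 0.13, -0.004], [0.13, 0.991, 0.001], [0.004, 0.0, -1.0]] d_tool [-1.66 -0.47 -1.54]
```

```bash
python3 -m pendant '[[[0,0,0,-1.5,-0.4,-1.5,0],[0,0,0,0,0,0,255],[0,0,0,0,0,0,255],[0,0,0,0,0,0,255],[0,0,0,0,0,0,255]]]'; python3 -m pendant '[[[0,0,0,0,0,0,255],[0,0,0,0,0,0,255],[0,0,0,0,0,0,255]]]'; python3 rel.py 475.5 -66.8 61;  python3 - <<'E'
from blk import *
w=env.get_image('wrist');save(w,'w2');print(block(w))
print(env.landmark_of('probe_tip',w))
s=env.get_image('side');save(s,'s2')
E
```

```text
time: 4.95
tcp_pos: [477.1, -66.9, 63.3]
orientation: [0.199, 3.135, -0.0]
ft_force: [-0.3, 0.1, 0.2]
grip_width: 28.5
time: 5.25
tcp_pos: [477.0, -67.0, 63.1]
orientation: [0.199, 3.135, -0.0]
ft_force: [-1.4, -0.5, 6.0]
grip_width: 11.2
tcp [477.02 -66.97  63.11] axes [[-0.992, 0.126, 0.0], [0.126, 0.992, -0.0], [-0.0, -0.0, -1.0]] d_tool [ 1.53 -0.02  2.11]
(((452.11590576171875, -63.985694885253906), (56.518367767333984, 88.6215591430664), 82.35783386230469), np.float64(36.64817699636711), (array([472.38, -66.69,  86.32]), ((470.4146728515625, -67.17730712890625), (38.49207305908203, 34.84393310546875), 40.54018783569336)))
[]
```

View pics/w2.png

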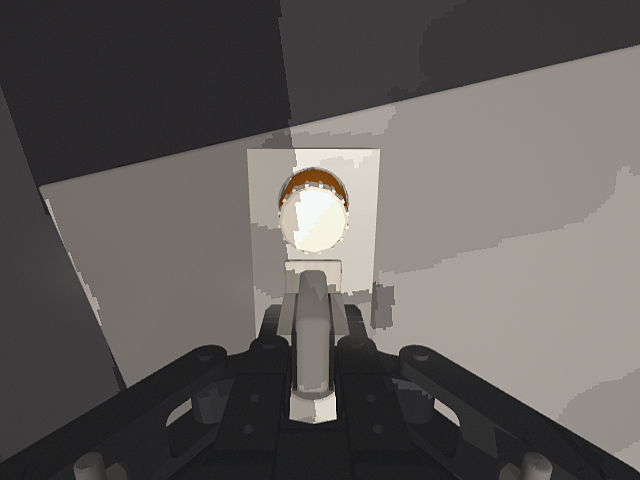

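View pics/s2.png

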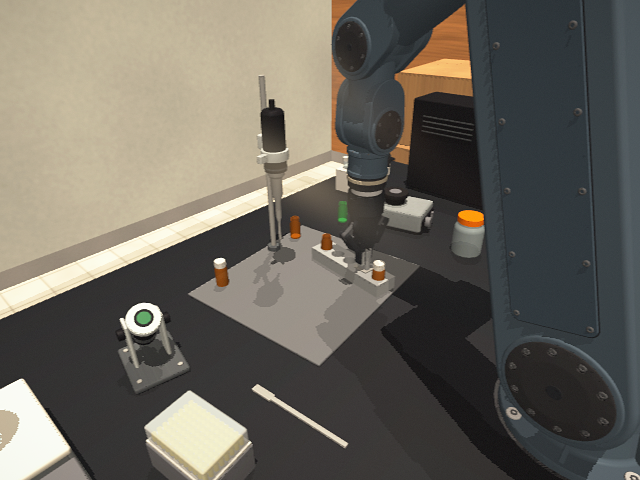

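```bash
python3 -m pendant '[[[0,0,0,-2,6,0,255],[0,0,0,-4,12,0,255],[0,0,0,-4,12,0,255],[0,0,0,-4,12,0,255],[0,0,0,-4,12,0,255]]]';python3 -m pendant '[[[0,0,0,-4,12,0,255],[0,0,0,-4,12,0,255],[0,0,0,-4,10,0,255],[0,0,0,-2,6,0,255],[0,0,0,0,0,0,255]]]'; python3 rel.py 527.3 37 63; python3 - <<'E'
from blk import *
w=env.get_image('scene');save(w,'sc3');print(env.state()['ft_force'],env.state()['grip_width'])
s=env.get_image('side');save(s,'s3')
a=cv2.resize(w['color'][220:340,240:400],(640,480),interpolation=cv2.INTER_CUBIC)
b=cv2.resize(s['color'][180:300,220:380],(640,480),interpolation=cv2.INTER_CUBIC)
cv2.imwrite('pics/c3.png',cv2.cvtColor(cv2.resize(np.hstack([a,b]),(800,300)),cv2.COLOR_RGB2BGR))
for n,p in (('sc',w),('sd',s)):
  for q in('mouth','probe_tip'): print(n,q,[(r['at'],r['score']) for r in env.landmark_of(q,p)])
E
```

```text
time: 5.9
tcp_pos: [501.5, -16.4, 63.2]
orientation: [-0.201, -3.135, 0.004]
ft_force: [-3.8, -6.7, 8.3]
grip_width: 11.4
time: 6.4
tcp_pos: [521.0, 22.5, 63.2]
orientation: [0.198, 3.135, -0.001]
ft_force: [-0.7, -1.9, 4.3]
grip_width: 11.3
tcp [520.98  22.48  63.15] axes [[-0.992, 0.126, 0.001], [0.126, 0.992, -0.001], [-0.001, -0.001, -1.0]] d_tool [-4.44 15.2   0.14]
[-0.48 -0.05  4.11] 11.335752231655631
sc mouth [([159.4, 365.3], 0.89), ([169.9, 333.8], 0.82), ([405.0, 217.9], 0.63), ([306.0, 318.3], 0.58)]
sc probe_tip [([313.0, 317.4], 0.7)]
sd mouth [([353.6, 214.1], 0.64), ([339.1, 200.0], 0.5), ([286.0, 240.4], 0.48)]
sd probe_tip [([285.7, 235.5], 0.7)]
```

View pics/c3.png

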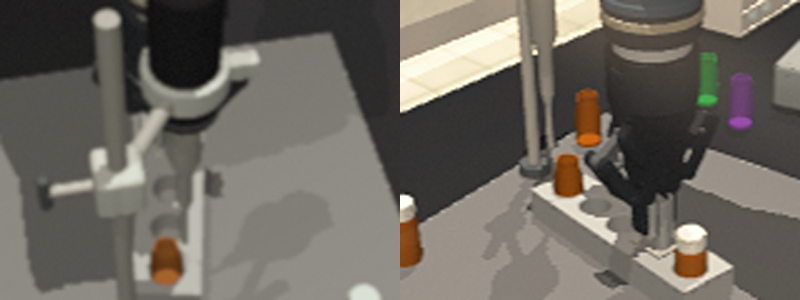

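View pics/s3.png

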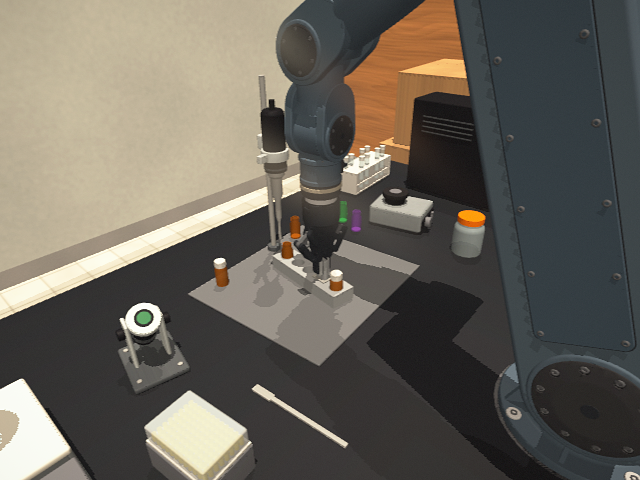

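```bash
python3 - <<'E'
from h import *
w=env.get_image('scene');s=env.get_image('side')
a=cv2.resize(w['color'][285:335,280:340],(800,666),interpolation=cv2.INTER_NEAREST)[:600]
b=cv2.resize(s['color'][215:265,260:310],(600,600),interpolation=cv2.INTER_NEAREST)
cv2.imwrite('pics/c4a.png',cv2.cvtColor(a,cv2.COLOR_RGB2BGR));cv2.imwrite('pics/c4b.png',cv2.cvtColor(b,cv2.COLOR_RGB2BGR))
for n,p in (('sc',w),('sd',s)):
    for X in ([650.3,20.3,84],[650.3,20.3,68],[643.6,5.6,68],[644.6,4.6,68]): print(n,X,proj(p,X))
E
```

```text
sc [650.3, 20.3, 84] [313.07452208 315.62619135]
sc [650.3, 20.3, 68] [313.05781474 320.00538488]
sc [643.6, 5.6, 68] [305.30324818 317.7444797 ]
sc [644.6, 4.6, 68] [304.84320949 318.22238208]
sd [650.3, 20.3, 84] [279.66084437 238.87672302]
sd [650.3, 20.3, 68] [280.0474343  244.91911429]
sd [643.6, 5.6, 68] [286.63763697 243.46967401]
sd [644.6, 4.6, 68] [286.64543551 243.16745873]
```

View pics/c4a.png

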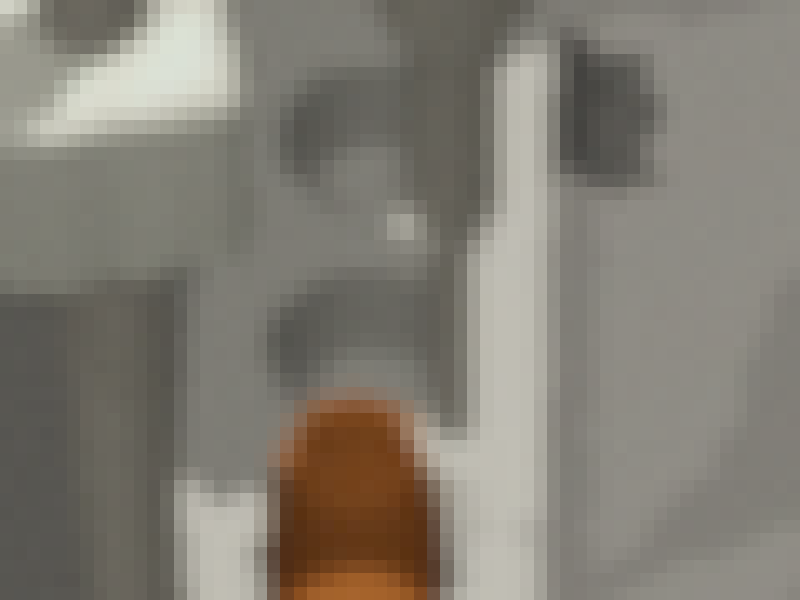

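View pics/c4b.png

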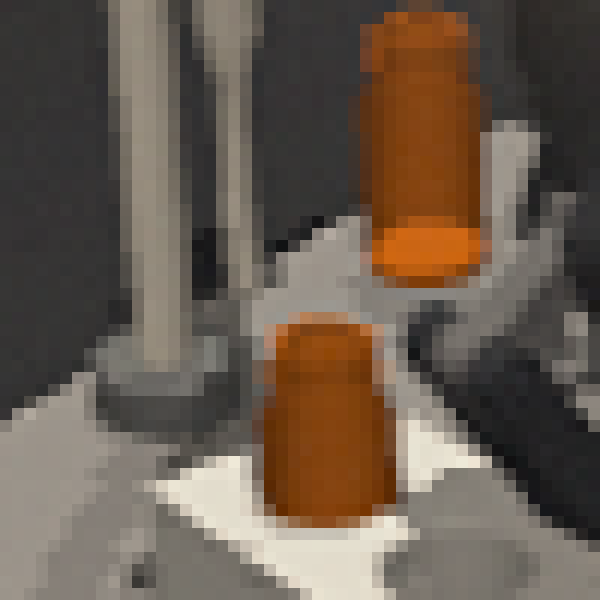

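```bash
python3 - <<'E'
from h import *
from scipy.optimize import least_squares
w=env.get_image('scene');s=env.get_image('side')
f=lambda z,c1,c2:least_squares(lambda x:[proj(w,[*x,z])[0]-c1,proj(s,[*x,z])[0]-c2],[650,20]).x
t=f(84,313.0,279.5);m=f(66,306.2,286.75);print(t,m,t-m)
t,r=tool();print(t)
E
```

```text
[651.0699927   20.07708536] [641.35164653   7.56205236] [ 9.71834617 12.515033  ]
[520.9470063   22.48108089  63.10997955]
```

```bash
python3 -m pendant '[[[0,0,0,-2.2,6,0,255],[0,0,0,-3,8,0,255],[0,0,0,0,0,0,255],[0,0,0,0,0,0,255]]]'; python3 rel.py 527.3 37 63; python3 - <<'E'
from blk import *
wr=env.get_image('wrist');print(block(wr,(570,20)))
w=env.get_image('scene');s=env.get_image('side')
a=cv2.resize(w['color'][285:335,280:340],(800,666),interpolation=cv2.INTER_NEAREST)[:600]
b=cv2.resize(s['color'][215:265,260:310],(600,600),interpolation=cv2.INTER_NEAREST)
cv2.imwrite('pics/c5a.png',cv2.cvtColor(a,cv2.COLOR_RGB2BGR));cv2.imwrite('pics/c5b.png',cv2.cvtColor(b,cv2.COLOR_RGB2BGR))
# block top fit from scene and side depth
for n,p in (('sc',w),('sd',s)):
    try: print(n,block(p,(570,20)))
    except Exception as e: print(e)
E
```

```text
time: 7.3
tcp_pos: [527.7, 35.4, 63.1]
orientation: [0.199, 3.135, -0.001]
ft_force: [-0.8, -0.5, 6.8]
grip_width: 11.3
tcp [527.67  35.44  63.14] axes [[-0.992, 0.126, 0.0], [0.126, 0.992, -0.0], [-0.0, -0.0, -1.0]] d_tool [0.56 1.5  0.14]
(((502.74371337890625, 38.33732604980469), (56.429317474365234, 88.80089569091797), 82.68372344970703), np.float64(36.651440555080825), (array([523.06,  35.74,  86.34]), ((520.7466430664062, 35.81536865234375), (35.96693420410156, 35.41086196899414), 38.41180419921875)))
sc (((594.5054321289062, 28.02953338623047), (55.93128204345703, 164.99635314941406), 82.65457916259766), np.float64(34.60391777422541), (array([641.07,  26.07,  87.86]), ((597.591796875, 41.92516326904297), (3.8069310188293457, 121.24076843261719), 70.18850708007812)))
sd (((565.0397338867188, 30.138704299926758), (58.373497009277344, 217.74842834472656), 82.73885345458984), np.float64(36.62813270026004), (array([528.54,  35.51,  86.29]), ((577.549560546875, 17.451446533203125), (47.767181396484375, 140.30133056640625), 74.58460998535156)))
```

View pics/c5a.png

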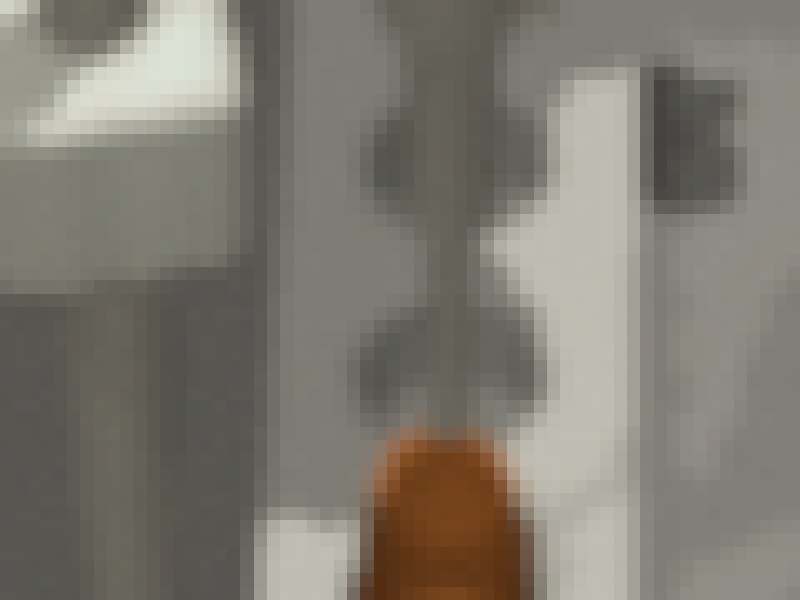

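View pics/c5b.png

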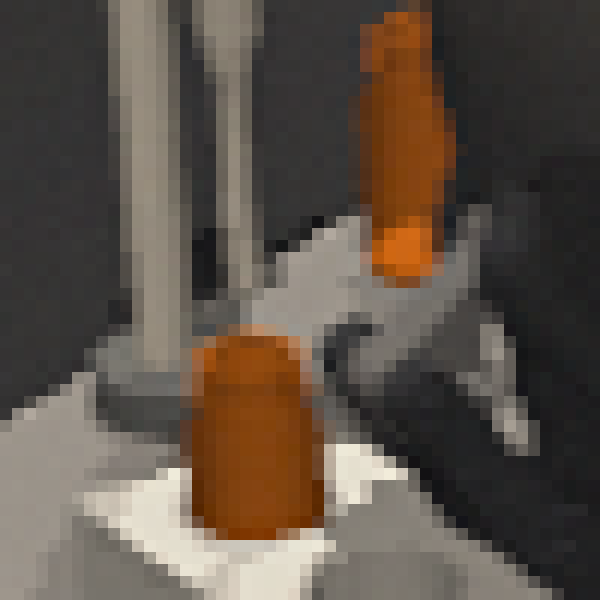

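```bash
python3 -m pendant '[[[0,0,0,-0.5,1,0,255],[0,0,0,0,0,0,255],[0,0,0,0,0,0,255],[0,0,0,0,0,0,0],[0,0,0,0,0,0,0]]]'; python3 -m pendant '[[[0,0,0,0,0,0,0],[0,0,0,0,0,0,0],[0,0,0,0,0,0,0]]]'; python3 rel.py 483.5 41.6 53; python3 - <<'E'
from blk import *
wr=env.get_image('wrist');save(wr,'w6');print(block(wr,(570,20)))
w=env.get_image('scene');s=env.get_image('side')
a=cv2.resize(w['color'][285:335,280:340],(800,666),interpolation=cv2.INTER_NEAREST)[:600]
b=cv2.resize(s['color'][215:265,260:310],(600,600),interpolation=cv2.INTER_NEAREST)
cv2.imwrite('pics/c6.png',cv2.cvtColor(np.hstack([a[:,200:600],b[:,:400]]),cv2.COLOR_RGB2BGR))
print(block(s,(570,20)))
for q in ['vial_mid']: print([(r['at'],r['score']) for r in env.landmark_of(q,wr)],[(r['at'],r['score']) for r in env.landmark_of(q,s)])
E
```

```text
time: 7.95
tcp_pos: [527.9, 36.5, 62.6]
orientation: [-0.199, -3.135, -0.0]
ft_force: [0.1, 0.0, 0.1]
grip_width: 39.7
time: 8.25
tcp_pos: [528.0, 36.6, 62.6]
orientation: [-0.198, -3.135, -0.0]
ft_force: [-1.1, -0.9, -0.4]
grip_width: 82.3
tcp [528.    36.57  62.63] axes [[-0.992, 0.126, -0.0], [0.126, 0.992, 0.0], [0.0, 0.0, -1.0]] d_tool [44.78 -0.62  9.64]
(((528.064208984375, 35.14906311035156), (56.40142059326172, 139.8554229736328), 82.53665161132812), np.float64(36.6409158679875), (array([523.65,  36.39,  86.28]), ((525.9076538085938, 36.448890686035156), (110.46737670898438, 30.406240463256836), 84.60315704345703)))
(((506.7377014160156, 37.399627685546875), (58.573204040527344, 101.17131805419922), 81.94322967529297), np.float64(36.686740965553895), (array([529.74,  39.46,  86.09]), ((569.29931640625, 50.07244110107422), (145.9363250732422, 105.43229675292969), 15.67675495147705)))
[([311.2, 204.4], 0.77)] [([328.7, 288.8], 0.54)]
```

View pics/c6.png

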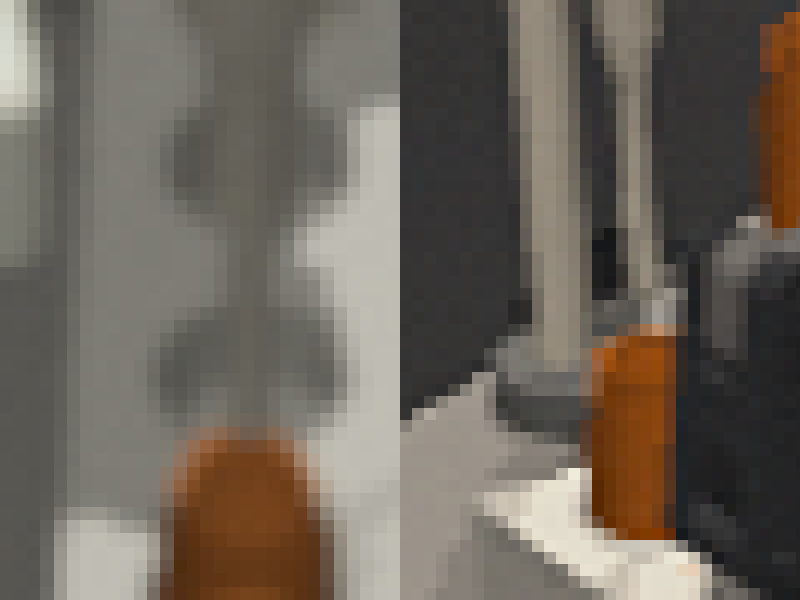

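View pics/w6.png

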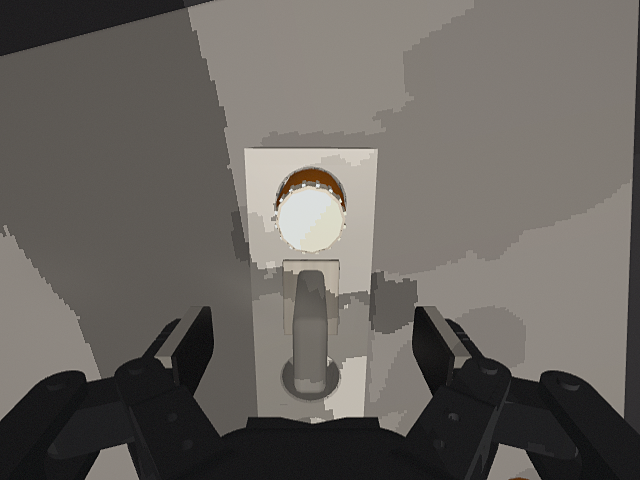

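```bash
python3 - <<'E'
from h import *
np.set_printoptions(precision=1,suppress=True)
w=env.get_image('wrist');c=w['color'].astype(int);m=np.zeros((480,640),np.uint8);m[180:255,270:350]=(c[180:255,270:350].min(-1)>195)
M=cv2.moments(m);x=M['m10']/M['m00'];y=M['m01']/M['m00'];print(x,y,atz(w,[x,y],72))
x0,y0=np.where(m.any(0))[0][[0,-1]],np.where(m.any(1))[0][[0,-1]];print(x0,y0,atz(w,[x0.mean(),y0.mean()],72))
C=cloud(w);mm=(C[...,2]>68)&(C[...,2]<76)&(np.hypot(C[...,0]-481,C[...,1]-42)<25);print(C[mm].mean(0),cv2.minEnclosingCircle(C[mm][:,:2].astype(np.float32)))
E
python3 -m pendant '[[[0,0,0,10,0,0,0],[0,0,0,15,0,0,0],[0,0,0,15,0,0,0],[0,0,0,5.5,0,0,0],[0,0,0,0,0,0,0]]]'; python3 rel.py 482 42 53;python3 - <<'E'
from blk import *
w=env.get_image('scene');s=env.get_image('side')
a=cv2.resize(w['color'][285:335,280:340],(800,666),interpolation=cv2.INTER_NEAREST)[:600]
b=cv2.resize(s['color'][215:265,260:310],(600,600),interpolation=cv2.INTER_NEAREST)
cv2.imwrite('pics/c7.png',cv2.cvtColor(np.hstack([a[:,200:600],b[:,:400]]),cv2.COLOR_RGB2BGR))
save(env.get_image('side'),'s7')
print(block(s,(570,20)),block(w,(570,20)))
E
```

```text
309.62015748031496 219.0828346456693 [481.1  41.2  72. ]
[270 345] [180 252] [480.   40.6  72. ]
[480.9  41.4  72.4] ((481.67364501953125, 41.42061233520508), 12.757902145385742)
time: 9.05
tcp_pos: [482.1, 42.3, 63.0]
orientation: [-0.198, -3.135, 0.0]
ft_force: [0.1, 0.2, 0.0]
grip_width: 85.3
tcp [482.06  42.32  62.95] axes [[-0.992, 0.126, -0.0], [0.126, 0.992, -0.0], [0.0, -0.0, -1.0]] d_tool [ 0.02 -0.33  9.95]
(((600.840087890625, 25.28916358947754), (58.65058517456055, 146.78570556640625), 82.82789611816406), np.float64(36.58586666421587), (array([493.31,  46.27,  86.55]), ((550.37548828125, 55.698516845703125), (189.24815368652344, 109.09795379638672), 9.996227264404297))) (((588.025634765625, 28.237529754638672), (55.85991668701172, 178.25575256347656), 83.09988403320312), np.float64(34.567259639745316), (array([520.16,  37.92,  86.31]), ((554.1427612304688, 12.097099304199219), (105.19536590576172, 175.857177734375), 65.06968688964844)))
```

View pics/c7.png

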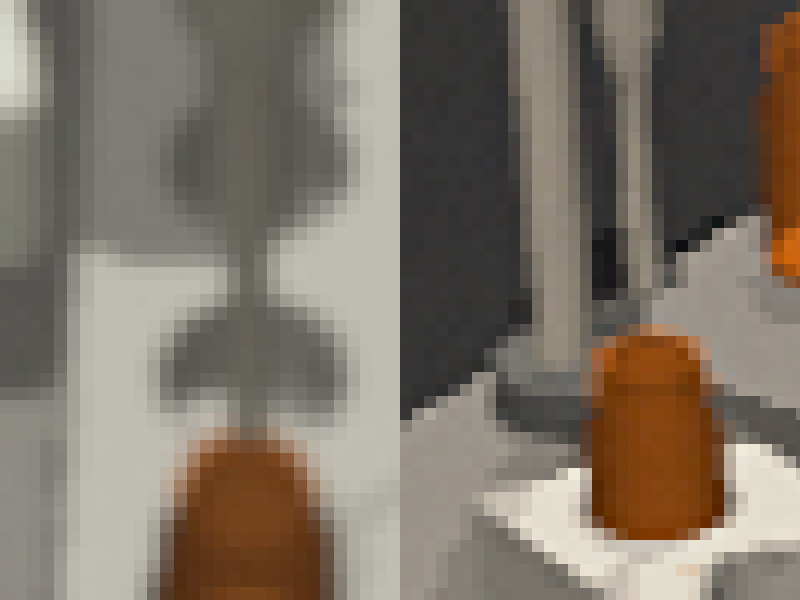

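View pics/s7.png

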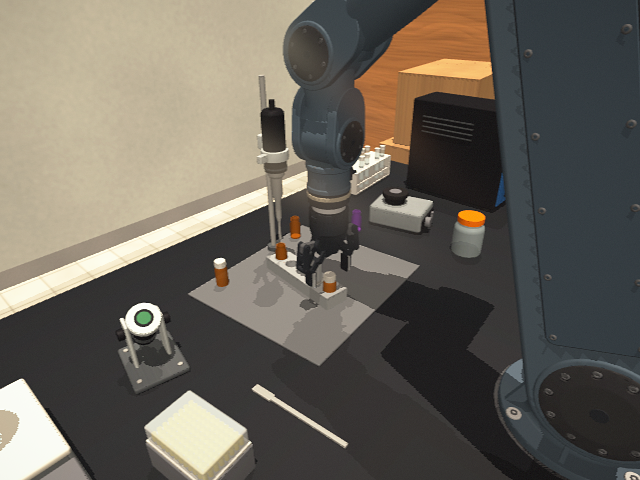

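```bash
python3 -m pendant '[[[0,0,0,0.4,-0.8,6,0],[0,0,0,0,0,4,0],[0,0,0,0,0,0,255],[0,0,0,0,0,0,255],[0,0,0,0,0,0,255]]]'; python3 -m pendant '[[[0,0,0,0,0,0,255],[0,0,0,0,0,0,255],[0,0,0,0,0,0,255]]]'; python3 - <<'E'
from h import *
save(env.get_image('wrist'),'w8');s=env.get_image('side')
b=cv2.resize(s['color'][220:320,280:380],(600,600),interpolation=cv2.INTER_NEAREST)
cv2.imwrite('pics/s8.png',cv2.cvtColor(b,cv2.COLOR_RGB2BGR))
print(tool()[0],env.state()['joint_pos'])
C=cloud(s);c=s['color'].astype(int)
r=(np.linalg.norm(C-np.array([585,389,115]),axis=-1)<40)&(c.min(-1)>150)
X=C[r]
for k in range(4):
    n=np.linalg.svd(X-X.mean(0),full_matrices=False)[2][2];d=(X-X.mean(0))@n;X=X[abs(d)<max(2.5,1.5*d.std()) if k<3 else abs(d)<3]
n=n*np.sign(n[2]);print(len(X),X.mean(0),n,np.degrees(np.arccos(n[2])),np.degrees(np.arctan2(n[1],n[0])),d.std())
E
```

```text
time: 9.7
tcp_pos: [482.5, 41.5, 52.7]
orientation: [-0.199, -3.135, 0.0]
ft_force: [0.4, -0.4, 0.1]
grip_width: 43.6
time: 10.0
tcp_pos: [482.6, 41.5, 53.2]
orientation: [0.199, 3.135, 0.0]
ft_force: [-0.4, -0.1, 5.5]
grip_width: 25.3
[482.60575781  41.48462966  53.22096829] [ 8.57641782e-02  3.18090976e-01 -4.39068864e-01  8.13081674e-01
 -2.53097798e-05  2.12311546e-01]
555 [583.40713214 387.72727643 115.52749587] [-0.55492892  0.13564829  0.82076394] 34.838659998083074 166.26382893060844 1.1099290851230372
```

View pics/w8.png

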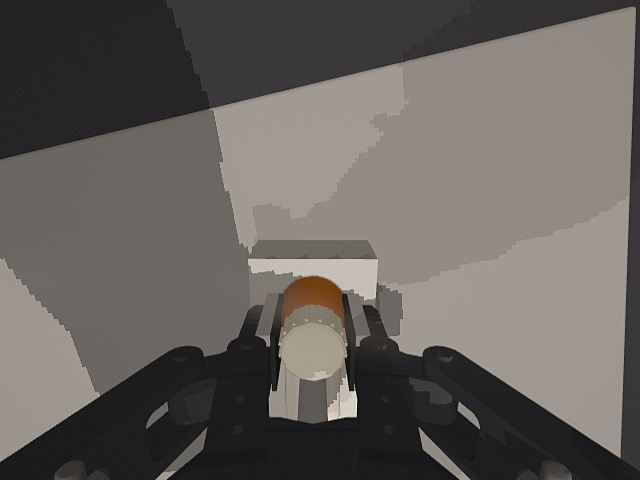

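View pics/s8.png

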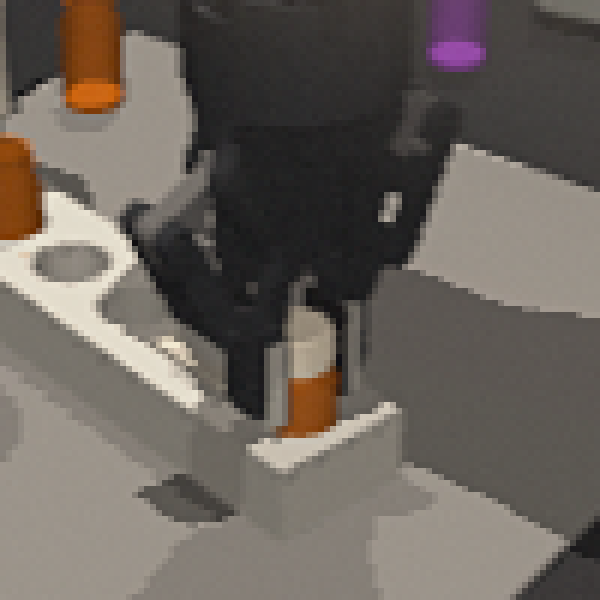

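```bash
python3 -m pendant '[[[0,0,0,0,0,0,255],[0,0,0,0,0,-6,255],[0,0,0,0,0,-12,255],[0,0,0,0,0,-15,255],[0,0,0,0,0,-20,255]]]'; python3 - <<'E'
from h import *
s=env.get_image('side');save(s,'s9');w=env.get_image('wrist');save(w,'w9')
E
```

```text
time: 10.6
tcp_pos: [481.9, 41.4, 106.1]
orientation: [-0.199, -3.134, 0.0]
ft_force: [-0.2, -0.9, 0.0]
grip_width: 25.6
```

View pics/s9.png

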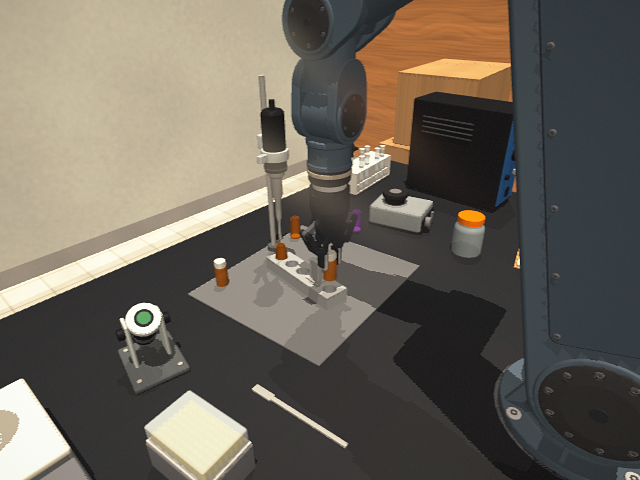

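View pics/w9.png

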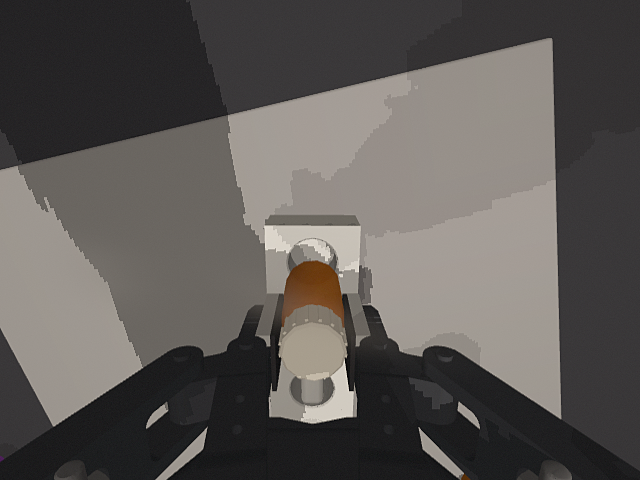

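```bash
python3 -m pendant '[[[0,0,0,0,0,-25,255],[0,0,0,0,0,-30,255],[0,0,0,0,0,-30,255],[0,0,0,0,10,-25,255],[0,0,0,0,20,-15,255]]]';python3 -m pendant '[[[0,0,0,0,30,0,255],[0,0,0,0,35,0,255],[0,0,0,0,35,0,255],[0,0,0,0,35,0,255],[0,0,0,0,35,0,255]]]';python3 -m pendant '[[[0,0,0,2,35,0,255],[0,0,0,3,35,0,255],[0,0,0,3,35,0,255],[0,0,0,2,30,0,255],[0,0,0,2,20,0,255]]]'; python3 rel.py 514.9 404.9 240; python3 - <<'E'
from h import *
np.set_printoptions(precision=2,suppress=True)
print(env.state()['joint_pos'])
w=env.get_image('wrist');save(w,'w10');print(env.landmark_of('lens',w))
E
```

```text
time: 11.2
tcp_pos: [486.6, 70.9, 232.4]
orientation: [0.201, 3.133, 0.0]
ft_force: [-0.5, -0.7, -0.4]
grip_width: 25.8
time: 11.7
tcp_pos: [507.6, 241.2, 230.2]
orientation: [-0.199, -3.135, 0.001]
ft_force: [0.5, -0.8, -0.0]
grip_width: 25.5
time: 12.2
tcp_pos: [515.0, 397.3, 229.6]
orientation: [-0.197, -3.134, 0.001]
ft_force: [0.3, -0.1, 0.1]
grip_width: 25.5
tcp [515.04 397.25 229.57] axes [[-0.992, 0.125, -0.001], [0.125, 0.992, -0.0], [0.001, -0.0, -1.0]] d_tool [  1.1    7.56 -10.43]
[0.66 0.46 0.29 1.39 0.   0.78]
[{'at': [338.8, 48.0], 'score': 0.25}]
```

View pics/w10.png

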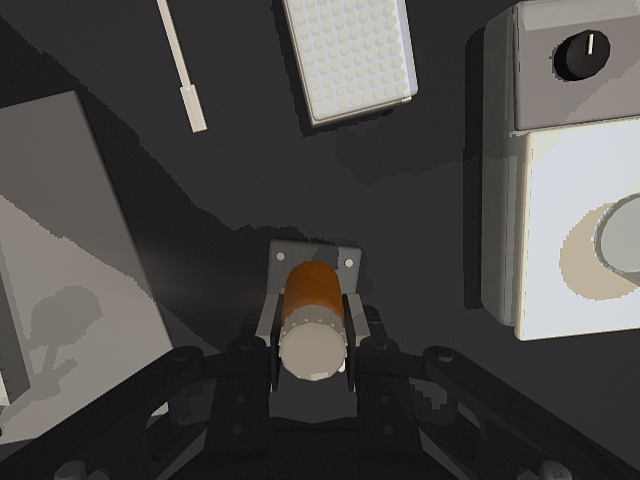

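```bash
python3 - <<'E'
from h import *
np.set_printoptions(precision=2,suppress=True)
w=env.get_image('wrist')
a,b=atd(w,[281,257]),atd(w,[349,263]);print(a,b,np.degrees(np.arctan2((b-a)[1],(b-a)[0])))
a,b=atd(w,[275,243]),atd(w,[356,250]);print(a,b,np.degrees(np.arctan2((b-a)[1],(b-a)[0])))
C=cloud(env.get_image('side'));m=(np.hypot(C[...,0]-583,C[...,1]-388)<100)&(C[...,2]>6)&(C[...,2]<22)
print(m.sum(),np.median(C[m][:,2]),cv2.minAreaRect(C[m][:,:2].astype(np.float32)))
C=cloud(w);m=(np.hypot(C[...,0]-583,C[...,1]-388)<100)&(C[...,2]>6)&(C[...,2]<22)
print(m.sum(),np.median(C[m][:,2]),cv2.minAreaRect(C[m][:,:2].astype(np.float32)))
E
```

```text
[552.75 359.94  14.24] [567.69 427.83  14.46] 77.59151326680346
[537.93 355.88  12.12] [555.85 436.46  11.01] 77.4591434507462
2350 12.678414660178817 ((602.3845825195312, 382.42974853515625), (94.85575103759766, 122.07964324951172), 76.9290771484375)
3033 12.461386271841207 ((577.0699462890625, 388.7904052734375), (94.97604370117188, 67.27572631835938), 76.89579010009766)
```

```bash
python3 -m pendant '[[[0.14,-1.39,0,0,0,0,255],[0.14,-1.39,0,0,0,0,255],[0.14,-1.39,0,0,0,0,255],[0.14,-1.39,0,0,0,0,255],[0.14,-1.4,0,0,0,0,255]]]';python3 -m pendant '[[[0,0,0,0,0,0,255],[0,0,0,0,0,0,255]]]'; python3 rel.py 514.9 403.4 215.1; cat > err.py <<'E'
from h import *
np.set_printoptions(precision=3,suppress=True)
t,r=tool();a=np.array([-.5589,.129,.8192]);a/=np.linalg.norm(a)
M=r.as_matrix();z=-M[:,2]
e=M.T@np.cross(z,a); print('rot err units (tool)',np.degrees(e)/5, 'deg',np.degrees(np.arccos(z@a)))
print(env.state()['joint_pos'],env.state()['grip_width'])
E
python3 err.py
```

```text
time: 12.9
tcp_pos: [515.4, 393.7, 231.8]
orientation: [0.162, 2.526, -0.13]
ft_force: [0.6, 0.3, -1.0]
grip_width: 25.6
time: 13.1
tcp_pos: [514.9, 394.6, 230.8]
orientation: [0.16, 2.534, -0.13]
ft_force: [0.6, 0.7, -0.1]
grip_width: 24.9
tcp [514.86 394.58 230.85] axes [[-0.818, 0.143, 0.557], [0.086, 0.988, -0.128], [-0.568, -0.057, -0.821]] d_tool [ 9.67  9.63 11.82]
rot err units (tool) [ 0.004 -0.033  0.   ] deg 0.16812993072476817
[ 0.887  0.259 -0.176  0.838 -0.538  0.931] 24.897785891447516
```

```bash
python3 -m pendant '[[[0,-0.03,0,5,5,5,255],[0,0,0,4.6,4.6,6.8,255],[0,0,0,0,0,0,255],[0,0,0,0,0,0,255]]]'; python3 rel.py 514.9 403.4 215.1; python3 err.py; python3 - <<'E'
from h import *
s=env.get_image('side');save(s,'s11');w=env.get_image('wrist');save(w,'w11')
b=cv2.resize(s['color'][180:360,60:300],(800,600),interpolation=cv2.INTER_NEAREST);cv2.imwrite('pics/s11c.png',cv2.cvtColor(b,cv2.COLOR_RGB2BGR))
s=env.get_image('scene');b=cv2.resize(s['color'][180:330,400:600],(800,600),interpolation=cv2.INTER_NEAREST);cv2.imwrite('pics/sc11c.png',cv2.cvtColor(b,cv2.COLOR_RGB2BGR))
E
```

```text
time: 13.5
tcp_pos: [515.9, 403.8, 214.3]
orientation: [0.16, 2.53, -0.132]
ft_force: [0.2, 0.3, 0.7]
grip_width: 25.2
tcp [515.86 403.78 214.34] axes [[-0.816, 0.144, 0.56], [0.085, 0.988, -0.13], [-0.572, -0.058, -0.818]] d_tool [ 0.31 -0.56 -1.11]
rot err units (tool) [-0.012  0.013 -0.   ] deg 0.08730972077425021
[ 0.898  0.284 -0.187  0.806 -0.545  0.942] 25.241579136422256
```

View pics/s11c.png

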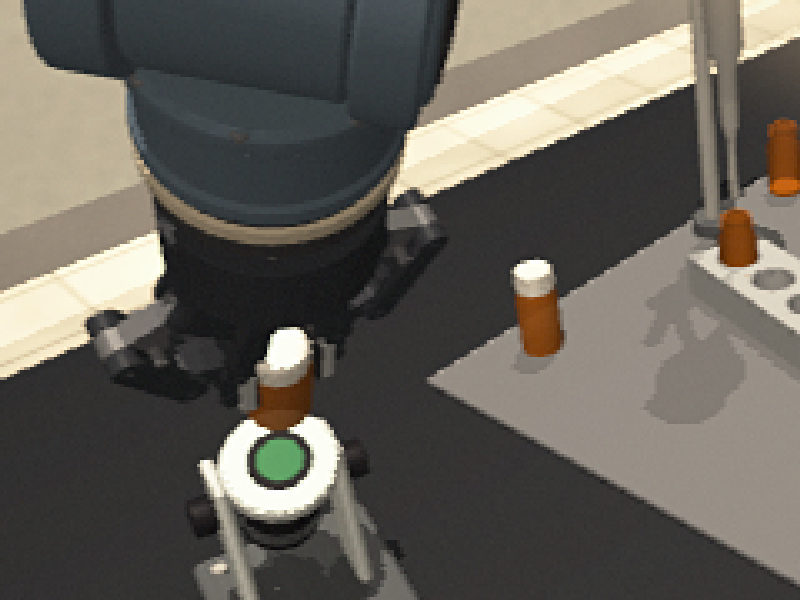

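View pics/sc11c.png

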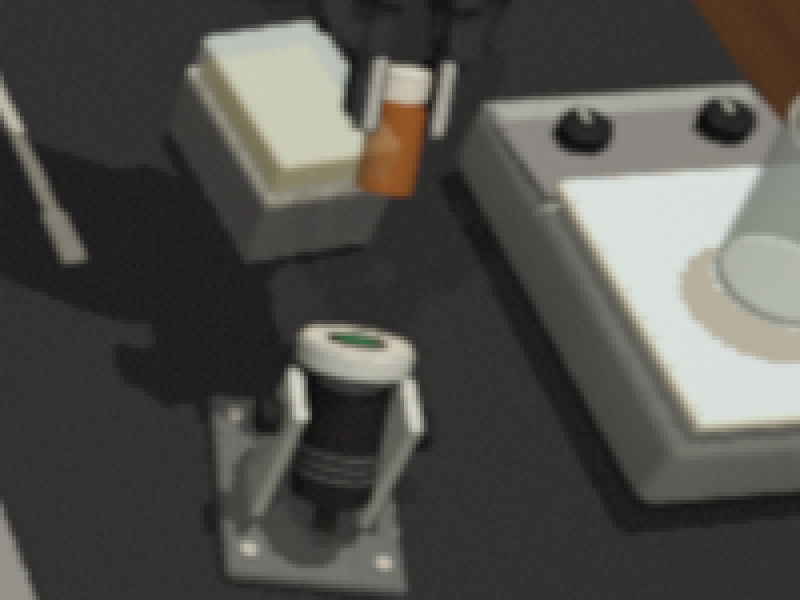

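View pics/w11.png

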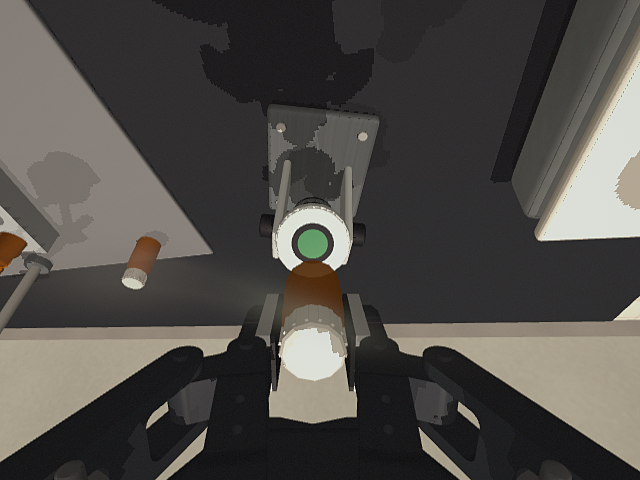

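```bash
python3 - <<'E'
from h import *
np.set_printoptions(precision=3,suppress=True)
t,r=tool()
w=env.get_image('wrist');s=env.get_image('side');sc=env.get_image('scene')
C=cloud(w);c=w['color'].astype(int)
g=(c[...,1]-c[...,0]>25)&(c[...,1]-c[...,2]>10);g[:200]=0;g[265:]=0;g[:,:280]=0;g[:,350:]=0
v,u=np.where(g);print('green',u.mean(),v.mean(),g.sum(),u.min(),u.max(),v.min(),v.max())
cen=[(u.min()+u.max())/2,(v.min()+v.max())/2]
L=atd(w,cen);print('lens depth',L)
r_=(np.linalg.norm(C-np.array([583,388,115]),axis=-1)<40)&(c.min(-1)>150);X=C[r_]
for k in range(4):
    n=np.linalg.svd(X-X.mean(0),full_matrices=False)[2][2];d=(X-X.mean(0))@n;X=X[abs(d)<max(2,1.5*d.std())]
n*=np.sign(n[2]);print('ring',len(X),X.mean(0),n,d.std(),'tilt',np.degrees(np.arccos(n[2])),np.degrees(np.arctan2(n[1],n[0])))
vv,uu=np.where(r_);print('ring bbox',uu.min(),uu.max(),vv.min(),vv.max())
Lz=[atz(w,cen,115)];print('ray z115',Lz)
# side green
c=s['color'].astype(int);g=(c[...,1]-c[...,0]>25)&(c[...,1]-c[...,2]>10);g[:,:100]=0;g[:,190:]=0;g[:290]=0;g[350:]=0
v,u=np.where(g);cs=[(u.min()+u.max())/2,(v.min()+v.max())/2];print('side green',cs,len(u),atz(s,cs,115),atd(s,cs))
print('tri',tri([(w,cen),(s,cs)]))
print('lens in tool (tcp)',r.inv().apply(tri([(w,cen),(s,cs)])-t),r.inv().apply(L-t))
# vial base end: amber pixel cloud in tool frame
for nme,p in (('w',w),('s',s),('sc',sc)):
    C=cloud(p);c=p['color'].astype(int);m=(c[...,0]>c[...,2]+40)&(c[...,0]>c[...,1]+25)&(np.linalg.norm(C-(t+r.apply([0,0,20])),axis=-1)<45)
    Y=r.inv().apply(C[m]-t);print(nme,m.sum(),Y.min(0) if m.sum() else '',Y.max(0) if m.sum() else '', np.percentile(Y[:,2],[2,50,95,99]) if m.sum() else '')
    if m.sum(): 
        for z0 in (0,10,20,30):
            q=Y[(Y[:,2]>z0)&(Y[:,2]<z0+10)]
            if len(q)>10: print(z0,q.mean(0),q.min(0),q.max(0))
E
```

```text
green 312.02991452991455 242.9145299145299 702 297 327 229 257
lens depth [582.934 387.501 116.906]
ring 2141 [579.15  388.135 112.908] [-0.556  0.133  0.82 ] 0.730868363441099 tilt 34.86796614414713 166.57209696299572
ring bbox 272 351 205 269
ray z115 [array([585.288, 387.039, 115.   ])]
side green [np.float64(143.0), np.float64(317.0)] 153 [587.547 386.421 115.   ] [585.616 387.144 116.489]
tri [583.938 387.5   116.946]
lens in tool (tcp) [ -0.823  -0.748 120.686] [  0.018  -0.888 120.156]
w 2007 [  1.074 -13.544  -3.306] [15.024 12.445 41.661] [-2.139 14.193 37.299 40.015]
0 [12.432  2.61   4.248] [ 3.498 -8.982  0.002] [15.024 12.058  9.986]
10 [12.56   0.578 14.855] [  6.545 -11.302  10.023] [14.965 12.134 19.96 ]
20 [12.264 -0.241 24.787] [  5.088 -13.544  20.009] [15.02  12.13  29.991]
30 [12.151 -0.58  34.738] [  5.106 -13.509  30.006] [14.933 12.445 39.98 ]
s 206 [ -1.615 -12.159 -14.128] [14.862 15.709 42.81 ] [-2.783 14.95  38.049 40.878]
0 [11.71   2.05   4.119] [ 6.657 -9.534  0.036] [14.236 15.709  9.837]
10 [12.18   1.884 14.77 ] [ 7.592 -8.566 10.029] [14.403 10.26  19.938]
20 [11.713  2.518 24.962] [ 4.382 -8.972 20.09 ] [14.862 11.871 29.975]
30 [ 9.924  5.585 34.675] [ 1.532 -8.746 30.114] [13.893 12.451 39.866]
sc 299 [-17.714 -13.587  -2.095] [ 2.443 12.627 43.836] [-0.534 22.116 41.461 43.353]
0 [-10.939  -0.691   4.951] [-17.714 -12.638   0.47 ] [-6.863 12.031  9.689]
10 [-10.395  -1.519  15.218] [-16.413 -13.081  10.021] [-2.347 12.627 19.59 ]
20 [-10.174  -2.156  25.032] [-16.147 -12.598  20.195] [-1.129 12.455 29.68 ]
30 [-9.717 -2.523 34.876] [-15.613 -13.587  30.065] [ 2.443 12.095 39.658]
```

```bash
python3 -m pendant '[[[0,0,0,-0.8,-0.1,-1.2,255],[0,0,0,0,0,0,255],[0,0,0,0,0,0,255],[0,0,0,0,0,0,255],[0,0,0,0,0,0,255]]]'; python3 rel.py 515.9 403.7 215.6; python3 err.py; python3 - <<'E'
from blk import *
t,r=tool();print('base est',t+r.apply([.8,-.5,42.2]),'want ~',[538.8,397.8,180.5])
w=env.get_image('scene');s=env.get_image('side');wr=env.get_image('wrist');save(wr,'w12')
for nme,p in (('sd',s),('sc',w)):
    try: print(nme,block(p,(566,31)))
    except Exception as e: print(e)
a=cv2.resize(w['color'][285:335,280:340],(800,666),interpolation=cv2.INTER_NEAREST)[:600]
b=cv2.resize(s['color'][215:265,260:310],(600,600),interpolation=cv2.INTER_NEAREST)
cv2.imwrite('pics/c12.png',cv2.cvtColor(np.hstack([a[:,200:600],b[:,:400]]),cv2.COLOR_RGB2BGR));save(w,'sc12')
C=cloud(wr);c=wr['color'].astype(int);m=(c[...,0]>c[...,2]+40)&(c[...,0]>c[...,1]+25)&(np.linalg.norm(C-(t+r.apply([0,0,20])),axis=-1)<45)
Y=r.inv().apply(C[m]-t);print(Y.min(0),Y.max(0),np.percentile(Y[:,2],99))
E
```

```text
time: 14.3
tcp_pos: [515.4, 403.9, 216.5]
orientation: [0.16, 2.529, -0.13]
ft_force: [0.2, 0.3, -0.9]
grip_width: 25.4
tcp [515.42 403.92 216.55] axes [[-0.816, 0.144, 0.561], [0.085, 0.988, -0.129], [-0.572, -0.057, -0.818]] d_tool [ 0.14 -0.1   1.07]
rot err units (tool) [0.001 0.024 0.   ] deg 0.1212585690167017
[ 0.899  0.282 -0.186  0.809 -0.546  0.942] 25.39725881312365
base est [538.36 398.05 181.6 ] want ~ [538.8, 397.8, 180.5]
sd (((564.8473510742188, 29.791954040527344), (59.19148635864258, 220.2262420654297), 82.73486328125), np.float64(36.58857771395185), (array([540.61,  34.88,  85.89]), ((580.8613891601562, 28.21900177001953), (12.564241409301758, 144.25086975097656), 82.26689147949219)))
sc (((588.9533081054688, 28.606399536132812), (55.897972106933594, 176.57591247558594), 82.70602416992188), np.float64(34.53460098016444), (array([653.48,  21.77,  87.  ]), ((653.57421875, 22.098825454711914), (2.215667247772217, 4.5237579345703125), 28.039501190185547)))
[  0.59 -13.6   -3.74] [15.08 12.52 41.33] 39.80639956611569
```

View pics/c12.png

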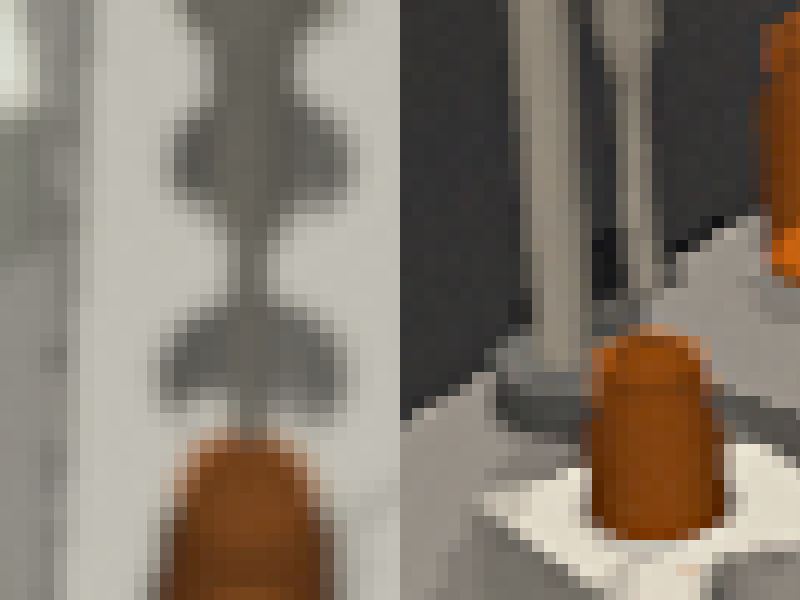

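View pics/sc12.png

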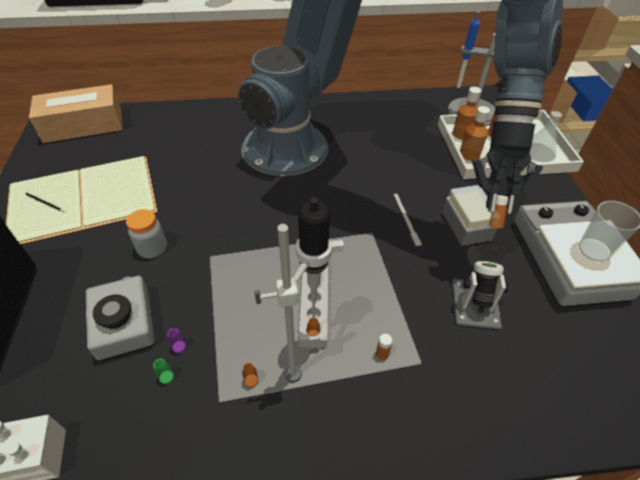

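```bash
python3 -m pendant '[[[0,0,0,0.1,-0.1,0.9,255],[0,0,0,0,0,0,255],[0,0,0,0,0,0,255],[0,0,0,0,0,0,255]]]'; python3 - <<'E'
from h import *
np.set_printoptions(precision=2,suppress=True)
for k in range(3):
    t,r=tool();print(t,'base est',t+r.apply([.8,-.5,42.2]),env.state()['grip_width']);w=env.get_image('wrist')
c=w['color'].astype(int);g=(c[...,1]-c[...,0]>25)&(c[...,1]-c[...,2]>10);g[:200]=0;g[265:]=0;g[:,:280]=0;g[:,350:]=0
v,u=np.where(g);L=atd(w,[(u.min()+u.max())/2,(v.min()+v.max())/2]);print('lens rel base in tool',r.inv().apply(L-t)-[.8,-.5,42.2])
E
python3 err.py
```

```text
time: 14.85
tcp_pos: [515.9, 403.7, 215.7]
orientation: [0.16, 2.529, -0.13]
ft_force: [0.0, 0.0, -0.6]
grip_width: 25.5
[515.87 403.71 215.72] base est [538.81 397.84 180.77] 25.53819688160695
[515.87 403.75 215.75] base est [538.81 397.87 180.8 ] 24.96169709155694
[515.87 403.72 215.75] base est [538.8  397.84 180.8 ] 25.34115885025531
lens rel base in tool [-0.12 -0.03 78.29]
rot err units (tool) [ 0.001  0.025 -0.   ] deg 0.12315751545461351
[ 0.898  0.282 -0.187  0.807 -0.546  0.942] 25.233862221235526
```

```bash
python3 -c "
from cell import env
print(env.hand_in())"
```

```text
the job is handed in; nothing more can be done
None
```

I slid the vial block by its tab until the open vial stood under the probe tip, and released it there. I then drew out the capped vial and handed the job in while still holding its base to the inspection camera, at about 15 s of the 48 s allowed. There was no verdict.

- **Open vial under the probe:** The wrist camera and arm readings put the mouth within about 0.7 mm of the tip. The other two cameras disagree by up to about 1.5 mm along x, in opposite directions, so I left it. The block looked unmoved in the last pictures, after I had taken the vial out.
- **Capped vial at the camera:** The base is centred on the lens axis to about 0.2 mm, and the tool axis is within about 0.2° of the lens axis I fitted. The distance readings disagree: about 80.3 mm from the stated heights, 78.3 mm from raw depth. That depth reads about 0.6 mm high on known surfaces.
- **Grip width:** The gripper reads about 25 mm on the 28 mm vial. It read about 0.7 mm low on the 12 mm tab, so I can't fully explain this. The vial looks firm and in line with the fingers.
- **Other things on the bench:** The last scene picture shows them in place and the probe clear. I checked those by eye only. The wrist force stayed below about 12 N at every reading.

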